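Wipe the inspection light plate between specimens

TASK

Move every blue-capped jar from the light plate onto the grey pad, standing upright, and lift the yellow lid off the white wiper box by its knob and set it flat on the bench, clear of the box. Then take the wiper out of the box and, holding it square across the glass, wipe the whole length of the glass with a light, steady press, from the blue-striped end to the other end. Finally stand the wiper back in its box, put the lid properly back on, and stand the red-capped jar from the pad on the ring mark in the middle of the glass, disturbing nothing else on the bench.

Things in the scene. Friction and masses are not known exactly. Their poses are not given: they have to be found in the camera images.
- lightplate: fixed low light box, white, 150 mm (its x) by 290 mm (its y), 22 mm high, flat top, with a pale glass 112 by 222 mm centred in its top, flush. A blue stripe crosses the top at its +y end (117 mm from the centre); a dark ring mark of 72 mm diameter is at the middle of the glass. Origin at the centre of its underside; top at z = 22 mm.
- pad: fixed flat grey rubber pad lying on the bench, 240 mm (its x) by 170 mm (its y), 5 mm thick. Origin at the centre of its underside. It and the wiper box may be on either side of the light plate.
- wiperbox: fixed white open box that keeps the wiper, outside 110 mm (its x) by 140 mm (its y) by 82 mm high, walls and floor 5 mm thick, small yellow label on its -x side. Origin at the centre of its underside.
- lid: loose yellow lid of the wiper box: plate 120 mm (its x) by 150 mm (its y), 6 mm thick, above a lip 88 by 118 by 5 mm that drops loosely into the box; about 0.22 kg. Round black knob at its centre, 30 mm diameter from 25 to 41 mm above the origin, top at 44 mm. Origin: centre of the lip's underside, 77 mm above the box's origin when on, at bench height when laid flat.
- wiper: loose wiper, 0.19 kg, standing in the box. Black rubber foot 30 mm (its x) by 100 mm (y), sprung below an aluminium bar (26 by 90 mm, top at z = 38 mm); on it an upright orange grip 18 mm thick (x), 70 mm long (y), z = 38 to 72 mm. Origin: centre of the foot's underside, springs relaxed. It wipes along its x: its long side y lies across the glass, along the light plate's x.
- wiper_foot (a joint): how far the wiper's foot is pushed up against its springs, m: 0 relaxed, 0.012 fully compressed (hard stop). 1 mm of travel is 1 N; under its own weight it reads about 0.0013. A light, steady press is 0.004 to 0.010.
- blue1: examined sample: glass specimen jar, 60 mm diameter, 58 mm tall, with a blue screw cap; about 0.16 kg. Origin at the centre of its underside, z up when it stands.
- blue2: examined sample: glass specimen jar, 60 mm diameter, 58 mm tall, with a blue screw cap; about 0.16 kg. Origin at the centre of its underside, z up when it stands.
- blue3: examined sample: glass specimen jar, 60 mm diameter, 58 mm tall, with a blue screw cap; about 0.16 kg. Origin at the centre of its underside, z up when it stands.
- red: next sample, standing on the pad at the start: glass specimen jar, 60 mm diameter, 58 mm tall, with a red screw cap; about 0.16 kg. Origin at the centre of its underside, z up when it stands.
- amber: bystander: amber glass bottle with a white cap, 64 mm diameter, 115 mm tall. Origin at the centre of its underside.
- beaker: bystander: clear beaker, 72 mm across the rim, 85 mm tall. Origin at the centre of its underside.
- dishes: bystander: closed pair of culture dishes, 88 mm diameter, 28 mm tall. Origin at the centre of its underside.
- loupe: bystander: black magnifier, 42 mm diameter, 36 mm tall. Origin at the centre of its underside.
- brush: bystander: small brush lying on the bench, along its x, about 200 mm long. Origin at its underside.
- notebook: bystander: closed blue notebook, 100 by 145 by 14 mm. Origin at the centre of its underside.

How it is judged:
By the outcome, as a careful person would: the job done as asked, in the order asked, and still so for the second after the job is handed in, with the robot touching nothing.
Of blue1, blue2, blue3 only 1 to 3 are there at a start; the rules pass over those that are not, and their reading is None.
At some moment in a run one of blue1, blue2, blue3, red may be knocked a few centimetres aside while the robot is not near it.
It also fails if it takes over 210 s, if anything falls off the work surface, if the arm or the gripper's body presses on something with over 40 N, if the wrist force passes 120 N, or if a joint passes its speed limit or range.

ROBOT

A 6-joint arm with a two-finger parallel gripper is mounted at the origin on the work surface. World frame = base frame: x ahead of the robot, y to its left, z up, the work surface at z = 0. Lengths are in mm, angles in rad, forces in N, time in s.
With the tool pointing down it reaches from about 250 to 850 mm from the base axis. Payload 12.5 kg.
Tool frame: the origin (TCP) lies at the very end of the fingers, on their centre line; the grasp point (between the pads) lies 19 mm behind it; z points along the fingers, y is the line along which they close (so a half turn about z gives the same grasp; the last joint's range is limited). The gripper opens to 93 mm and grips with 3 to 60 N. Pads are 15 mm wide; open, the fingers measure 128 mm over their backs; the gripper's body (75 mm by 188 mm) begins 65 mm behind the grasp point.
Start: joints at [1.203, 0.351, 1.652, -0, 1.139, -0.085], TCP at [153.443, 528.147, 218.633] pointing down, gripper open.
Joint ranges: [-2.75, 2.75], [-0.79, 2.1], [0.01, 2.65], [-1.57, 4.71], [0.07, 3.14], [-2.87, 2.87]. Speed limits (rad/s): [2.22, 2.22, 2.79, 3.14, 3.14, 3.14].

INTERFACE

Orientations are given as a unit quaternion [x, y, z, w].
In Python, from station import * gives the robot as it stands.
- The arm moves only by the shell command python3 -m pendant 'ROWS' [FORCE]. ROWS is JSON, a list of rows, each a list of 3 entries, a list of its own where there are three numbers: the shift along the tool's x, y, z in m, then the turn about the tool's z in rad, then the opening, from 0 (shut) to 1 (fully open). A call has 1 to 8 rows; each row is the pose to reach, as a shift and turn from the pose commanded when the call began, along the tool's axes at that moment; what a row does not reach only later rows make up. A row lasts 1/8 s, in which the tool goes at most 62.5 mm and 10.7 degrees, less where a joint would pass 70% of its speed; a pose out of reach is approached as far as the arm can. A call with a gripper value outside its range is refused whole. The fingers move at their own pace and stop on an object; FORCE is the grip in N (left out, the last holds). Time passes only in rows, so rows that repeat a pose let the fingers close. It gives the time, the measured TCP pose, the force, the opening and the grip force at its end, in the units of the state.
- state(): the state, without advancing time (a new reading comes with each control period).
- get_image(name): name is "scene" or "top" or "wrist"; returns a dict with "color" (384x512x3 uint8, red, green, blue), "mtx" (3x3 intrinsics, pixels), "distortion" ([k1, k2, p1, p2, k3] as OpenCV has them; the pictures are not rectified), "cam_to_world" (4x4, takes a point from camera to world coordinates). Camera axes: x right, y down, z forward; pixel columns grow to the right and rows downward; lengths in mm; the calibration is good to about 2 mm. A picture is of the moment at which its call begins. There is no depth.
- job_done(): hands the job in; it is judged then, once.
Trained networks look in the newest picture that a camera, given by its name, has taken for a name from the list of things; names that differ only in an ending like _2 or _b are one class to them, and where a whole thing is asked for, a point or a joint stands for the part that bears it (a point fixed in the world has none). Each returns a list of dicts, best first, with "score" (0 to 1); they miss things now and then, are a little off and sometimes report something else, mostly with a low value. They report only what shows in the picture. A call takes as long as a camera call.
- recognise(query, camera): "position" ([column, row] in pixels, amid what is visible of it).
- cut_out(query, camera): "region" (384x512 bool, what is visible of it) and "position" ([column, row] in pixels, amid what is visible of it).
- mark_of(query, camera): "position" ([column, row] in pixels: a listed point, or the origin of a listed thing).
The state is a dict: "clock": time; "joint_positions": joint angles; "dq": joint speeds; "effort": joint torques, N m; "eef_pos": TCP position; "orientation": TCP orientation; "contact_force": force on the tool from outside, world axes, zero at the start; "moment": the same for the moment, N m; "opening": opening from 0.0 (shut) to 1.0 (fully open); "finger_force": force on a finger pad.
Only numpy, scipy, OpenCV 4.12 (cv2) and the standard library are available. Lean on these libraries where they do the work, as an engineer would, in place of code of your own. Each camera call takes 0.05 s, during which the arm holds its last target. There are 200 camera calls.

## Working session

There is one attempt and no reset: what is moved stays moved. The work goes in short steps, Python scripts to look and compute and a shell command to move; the robot and the scene stay as the last step left them, time stands still between calls to the robot, and variables do not carry over. Pictures are saved under pics/ and viewed, at most 14 in all, crops included, and the job is handed in when it is done.

```bash
ls; mkdir -p pics
cat > h.py <<'E'
from station import *
import numpy as np, cv2
from scipy.spatial.transform import Rotation as R
def ray(im,px):
    u=cv2.undistortPoints(np.array([[px]],float),im["mtx"].astype(float) if hasattr(im["mtx"],'astype') else np.array(im["mtx"],float),np.array(im["distortion"],float))[0,0]
    T=np.array(im["cam_to_world"],float); return T[:3,3],T[:3,:3]@np.array([u[0],u[1],1.])
def at(im,px,z):
    o,d=ray(im,px); return (o+d*(z-o[2])/d[2]).round(1)
def proj(im,P):
    T=np.linalg.inv(np.array(im["cam_to_world"],float))
    return cv2.projectPoints(np.array(P,float).reshape(-1,3),cv2.Rodrigues(T[:3,:3])[0],T[:3,3],np.array(im["mtx"],float),np.array(im["distortion"],float))[0].reshape(-1,2)
def save(im,n,box=None,s=1):
    c=cv2.cvtColor(im["color"],cv2.COLOR_RGB2BGR)
    if box: c=c[box[1]:box[3],box[0]:box[2]]
    cv2.imwrite("pics/"+n,cv2.resize(c,None,fx=s,fy=s,interpolation=cv2.INTER_CUBIC))
def to_tool(P,yaw=None,st=None):
    """world xyz target (mm) -> shift in tool axes (m)"""
    st=st or state(); r=R.from_quat(st["orientation"]); return (r.inv().apply(np.array(P)-np.array(st["eef_pos"]))/1000).round(4)
E
python3 - <<'E'
from h import *
s=state(); print(s); print(R.from_quat(s["orientation"]).as_matrix().round(3))
for c in ("top","scene"):
    im=get_image(c); save(im,c+"0.png",s=1.5); print(c,np.array(im["cam_to_world"]).round(2).tolist())
E
```

```text
pics
{'clock': 0.0, 'joint_positions': array([ 1.20340438e+00,  3.51221317e-01,  1.65243089e+00,  1.18005075e-05,
        1.13910321e+00, -8.45609134e-02]), 'dq': array([ 7.37989078e-04,  4.93601886e-04, -2.07941561e-05,  8.36612852e-04,
       -1.67161881e-03,  2.64380900e-04]), 'effort': array([-1.64540164e-03, -4.97320533e+01, -2.85251480e+01,  6.99334173e-02,
        2.57945282e-02, -1.02723272e-04]), 'eef_pos': array([153.31760644, 527.83531203, 218.10701945]), 'orientation': array([ 1.40947063e-01,  9.90016963e-01, -5.65399288e-04, -1.35484377e-04]), 'contact_force': array([-0.24166401, -0.21887606,  0.21530156]), 'moment': array([0.0227368 , 0.01280769, 0.035912  ]), 'finger_force': 0.0, 'opening': 0.998989333650251}
[[-0.96   0.279 -0.   ]
 [ 0.279  0.96  -0.001]
 [ 0.    -0.001 -1.   ]]
top [[0.09, -0.97, 0.22, 372.91], [-1.0, -0.09, 0.01, -5.26], [0.01, -0.22, -0.98, 992.95], [0.0, 0.0, 0.0, 1.0]]
scene [[0.45, 0.77, -0.45, 992.6], [0.89, -0.38, 0.24, -217.9], [0.01, -0.51, -0.86, 848.58], [0.0, 0.0, 0.0, 1.0]]
```

Run:
```python
from h import *
im=get_image("top")
H=dict(lightplate=0,pad=0,wiperbox=0,lid=77,blue1=0,red=5,amber=0,beaker=0,dishes=0,loupe=0,brush=0,notebook=0)
for q,z in H.items():
    for m in mark_of(q,"top")[:4]: print(q,round(m["score"],2),np.round(m["position"],1),at(im,m["position"],22 if q=="blue1" else z))
```

```text
lightplate 0.94 [268.3 190.5] [587.7 -22.3   0. ]
pad 0.59 [140.9 219.6] [469.4 332.1   0. ]
pad 0.44 [138.6 193.8] [543.1 350.9   0. ]
wiperbox 0.71 [384.1 235.8] [ 486.8 -361.6    0. ]
lid 0.64 [380.6 235.7] [ 477.5 -324.6   77. ]
lid 0.37 [269.6 184.6] [587.4 -23.1  77. ]
blue1 0.91 [270.5 183.7] [603.1 -26.4  22. ]
red 0.63 [138.1 193.8] [542.1 350.6   5. ]
amber 0.86 [248.7 131.9] [761.1  51.3  -0. ]
beaker 0.64 [282.8 127.4] [785.1 -49.4   0. ]
dishes 0.62 [213.7 258.9] [380.5 111.8   0. ]
loupe 0.58 [139.3 219.6] [469.  336.7   0. ]
loupe 0.56 [286.2 274.6] [356.5 -91.5   0. ]
brush 0.63 [329.  139.4] [ 760.4 -190.3    0. ]
notebook 0.93 [191.4 121.9] [777.6 227.2  -0. ]
```

View pics/top0.png

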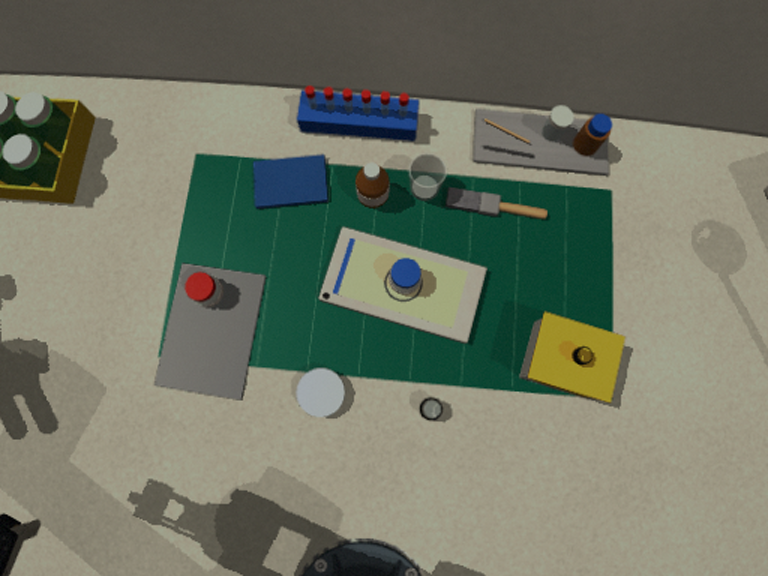

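View pics/scene0.png

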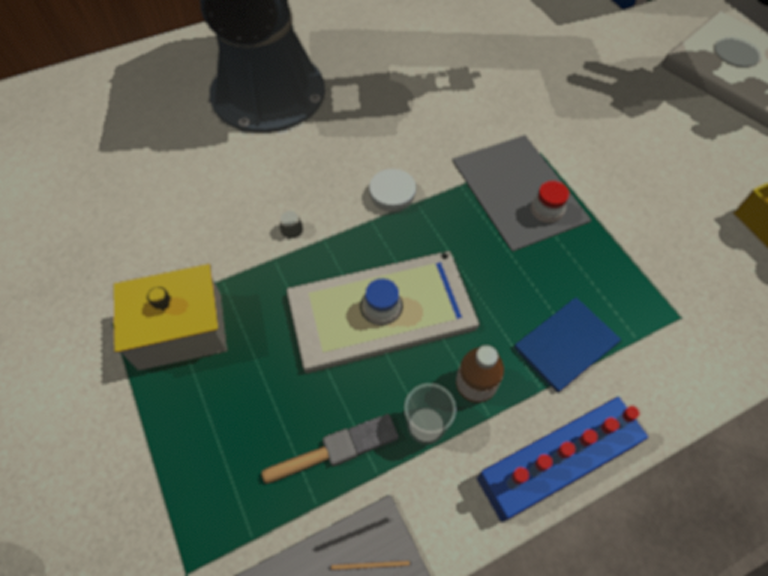

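```bash
cat >> h.py <<'E'
def rect(q,cam,z,i=0):
    im=get_image(cam); out=[]
    for r in cut_out(q,cam)[:2]:
        m=r["region"].astype(np.uint8); c=max(cv2.findContours(m,0,1)[0],key=cv2.contourArea).reshape(-1,2)
        W=np.array([at(im,p,z)[:2] for p in c],np.float32)
        (cx,cy),(w,h),a=cv2.minAreaRect(W); 
        if w>h: w,h=h,w; a+=90
        a=(a+90)%180-90  # direction of short side (x), deg
        print(q,cam,round(r["score"],2),"c",round(cx,1),round(cy,1),"size",round(w,1),round(h,1),"short-side yaw",round(a,1))
E
python3 - <<'E'
from h import *
for c in ("top","scene"):
    for q,z in (("lightplate",22),("pad",5),("lid",88)): rect(q,c,z)
    im=get_image(c)
    for q,z in (("blue1",22),("red",5),("amber",0),("lid",77),("lightplate",0),("beaker",0),("dishes",0),("loupe",0)):
        for m in mark_of(q,c)[:2]: print(q,c,round(m["score"],2),at(im,m["position"],z))
E
```

```text
lightplate top 0.91 c 585.9 -22.3 size 154.6 288.1 short-side yaw -11.4
pad top 0.6 c 469.2 333.4 size 170.9 237.7 short-side yaw 86.4
lid top 0.81 c 472.8 -330.3 size 120.8 152.1 short-side yaw -12.9
lid top 0.53 c 779.1 -49.6 size 66.9 92.8 short-side yaw -85.4
blue1 top 0.96 [595.4 -25.7  22. ]
blue1 top 0.66 [ 479.6 -346.7   22. ]
red top 0.56 [547.2 346.3   5. ]
amber top 0.9 [753.6  62.9   0. ]
lid top 0.79 [ 469.6 -340.4   77. ]
lid top 0.73 [532.3 318.4  77. ]
lightplate top 0.71 [588.5 -21.9   0. ]
beaker top 0.97 [789.  -49.4   0. ]
dishes top 0.7 [378.8 118.6   0. ]
loupe top 0.45 [357.2 -93.4   0. ]
lightplate scene 0.76 c 595.9 -21.5 size 159.1 289.6 short-side yaw -11.1
pad scene 0.67 c 471.9 335.0 size 173.7 245.4 short-side yaw 86.7
lid scene 0.64 c 477.6 -330.1 size 122.3 148.7 short-side yaw -12.4
blue1 scene 0.96 [598.  -17.7  22. ]
red scene 0.66 [546.7 344.6   5. ]
amber scene 0.93 [777.8  50.2   0. ]
lid scene 0.78 [ 471.7 -334.8   77. ]
lightplate scene 0.84 [599.7 -12.2   0. ]
beaker scene 0.84 [789.7 -40.4   0. ]
loupe scene 0.5 [373.3 -94.4   0. ]
```

```bash
python3 -c "
from h import *
print(to_tool([597,-22,200]))"
```

```text
[-0.5795 -0.4045  0.0186]
```

```bash
python3 -m pendant '[[[-0.58,-0.404,0.018],0.08,1],[[-0.58,-0.404,0.018],0.08,1],[[-0.58,-0.404,0.018],0.08,1],[[-0.58,-0.404,0.018],0.08,1],[[-0.58,-0.404,0.018],0.08,1],[[-0.58,-0.404,0.018],0.08,1],[[-0.58,-0.404,0.018],0.08,1],[[-0.58,-0.404,0.018],0.08,1]]' 20; python3 -c "
from h import *
print(state()['clock'],state()['eef_pos'],to_tool([597,-22,200]))"
```

```text
clock: 3.25
eef_pos: [468.7, 137.5, 206.1]
orientation: [0.18, 0.984, 0.0, 0.0]
contact_force: [0.1, 1.0, -0.4]
opening: 0.998
finger_force: 0.0
3.25 [468.74105486 137.5235866  206.11291083] [-0.1765 -0.1036  0.0062]
```

```bash
python3 -m pendant '[[[-0.176,-0.104,0.006],-0.16,1],[[-0.176,-0.104,0.006],-0.16,1],[[-0.176,-0.104,0.006],-0.16,1],[[-0.176,-0.104,0.006],-0.16,1],[[-0.176,-0.104,0.006],-0.16,1]]'
python3 - <<'E'
from h import *
im=get_image("wrist"); save(im,"w1.png",s=1.2); s=state(); print(s['eef_pos']); print(R.from_quat(s["orientation"]).as_matrix().round(3).tolist(),np.array(im["cam_to_world"]).round(2).tolist())
for q,z in (("blue1",22),("lightplate",0)):
    for m in mark_of(q,"wrist")[:2]: print(q,round(m["score"],2),m["position"],at(im,m["position"],z))
for r in cut_out("blue1","wrist")[:2]: print(r["score"],r["position"],at(im,r["position"],80))
E
```

```text
clock: 3.88
eef_pos: [595.1, -20.6, 199.5]
orientation: [0.102, 0.995, 0.0, -0.0]
contact_force: [-0.9, 0.5, 0.3]
opening: 1.001
finger_force: 0.0
[594.65271679 -19.69220792 199.69860195]
[[-0.979, 0.201, -0.001], [0.201, 0.979, 0.0], [0.001, 0.0, -1.0]] [[0.2, 0.94, 0.28, 515.33], [0.98, -0.19, -0.06, -4.82], [0.0, 0.29, -0.96, 365.62], [0.0, 0.0, 0.0, 1.0]]
blue1 0.9 [260.0, 175.2] [595.6 -24.9  22. ]
lightplate 0.91 [262.3, 166.1] [590.3 -21.2   0. ]
0.37 [265.2, 152.1] [561.6 -12.3  80. ]
```

View pics/w1.png

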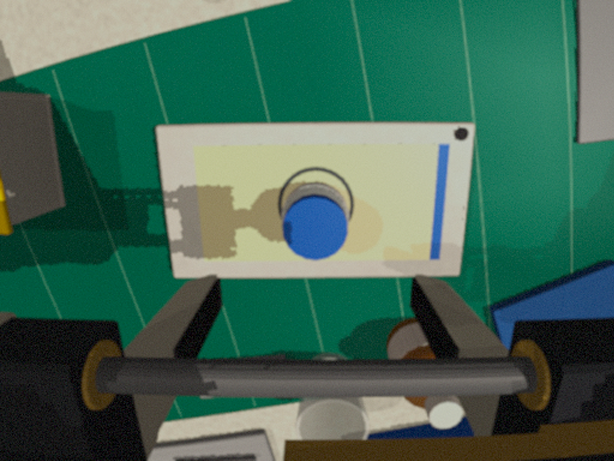

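The wrist view shows the blue cap at about (262,189) and the ring mark at about (263,168). The plate lies square with the tool.

Run:
```python
from h import *
im=get_image("wrist")
print("cap",at(im,(262.7,189),80),"ring",at(im,(263,168),22))
C=[at(im,np.array(p)/1.2,22) for p in ((156,126),(474,123),(461,276),(174,278))]; print(C,np.mean(C,0)); 
G=[at(im,np.array(p)/1.2,22) for p in ((449,145),(431,259))]; print(G)
hsv=cv2.cvtColor(im["color"],cv2.COLOR_RGB2HSV); m=((hsv[...,0]>105)&(hsv[...,0]<125)&(hsv[...,1]>150)).astype(np.uint8)
n,l,st,ce=cv2.connectedComponentsWithStats(m)
for i in range(1,n):
    if st[i,4]>150: print(st[i],ce[i],at(im,ce[i],80))
rect("lightplate","wrist",22); print(to_tool([597,-25,37]))
```

```text
cap [595.6 -20.1  80. ] ring [587.9 -18.3  22. ]
[array([ 490.2, -145.6,   22. ]), array([545. , 136.2,  22. ]), array([692.1, 110.6,  22. ]), array([ 636.2, -174.5,   22. ])] [590.875 -18.325  22.   ]
[array([560.2, 111.4,  22. ]), array([667.4,  82.3,  22. ])]
[358 123  14  93 545] [364.26788991 168.51192661] [594.9  78.   80. ]
[ 235  164   52   52 2138] [260.63610851 189.39476146] [595.5 -22.2  80. ]
[ 408  219  104   71 2650] [466.95471698 251.77358491] [706.6 178.4  80. ]
[306 349  88  16 549] [356.44990893 359.47176685] [824.3  46.9  80. ]
lightplate wrist 0.92 c 589.6 -20.5 size 150.3 289.5 short-side yaw -11.3
lightplate wrist 0.23 c 744.1 -107.2 size 3.2 36.6 short-side yaw -10.9
[-0.0031 -0.005   0.1632]
```

```bash
python3 -m pendant '[[[-0.002,-0.002,0.06],0,1],[[-0.002,-0.002,0.11],0,1],[[-0.002,-0.002,0.16],0,1],[[-0.002,-0.002,0.163],0,1],[[-0.002,-0.002,0.163],0,0.4],[[-0.002,-0.002,0.163],0,0.4],[[-0.002,-0.002,0.163],0,0.4],[[-0.002,-0.002,0.163],0,0.4]]' 20; python3 -m pendant '[[[0,0,0],0,0.4],[[0,0,0],0,0.4],[[0,0,-0.02],0,0.4],[[0,0,-0.06],0,0.4],[[0,0,-0.11],0,0.4],[[0,0,-0.11],0,0.4]]' 20;  python3 -c "
from h import *
print(state()['eef_pos'],to_tool([425,320,145]))"
```

```text
clock: 5.22
eef_pos: [597.3, -22.6, 37.9]
orientation: [0.101, 0.995, 0.0, 0.001]
contact_force: [-1.7, -0.1, 7.5]
opening: 0.635
finger_force: 20.0
clock: 5.98
eef_pos: [598.7, -22.9, 151.7]
orientation: [0.101, 0.995, -0.0, 0.004]
contact_force: [0.3, 0.1, -2.0]
opening: 0.634
finger_force: 20.0
[598.72575174 -22.9089801  151.68263498] [0.2392 0.3009 0.0051]
```

```bash
python3 -m pendant '[[[0.239,0.301,0.005],0,0.4],[[0.239,0.301,0.005],0,0.4],[[0.239,0.301,0.005],0,0.4],[[0.239,0.301,0.005],0,0.4],[[0.239,0.301,0.005],0,0.4],[[0.239,0.301,0.005],0,0.4],[[0.239,0.301,0.005],0,0.4],[[0.239,0.301,0.005],0,0.4]]';  python3 -c "
from h import *
print(state()['eef_pos'],to_tool([425,320,22]))
im=get_image('top');save(im,'t1.png',s=1.5)
for m in mark_of('red','top'): print(m,at(im,m['position'],5))"
```

```text
clock: 6.98
eef_pos: [422.9, 320.2, 141.5]
orientation: [0.101, 0.995, -0.0, -0.0]
contact_force: [-0.6, -0.6, -1.6]
opening: 0.637
finger_force: 20.0
[422.86607961 320.16089423 141.48948897] [-0.0022  0.0004  0.1195]
{'position': [141.2, 192.2], 'score': 0.78} [547.6 342.2   5. ]
```

```bash
python3 -m pendant '[[[-0.002,0,0.05],0,0.4],[[-0.002,0,0.09],0,0.4],[[-0.002,0,0.11],0,0.4],[[-0.002,0,0.116],0,0.4],[[-0.002,0,0.119],0,0.4],[[-0.002,0,0.119],0,0.4]]';  python3 -m pendant '[[[0,0,0],0,0.4],[[0,0,0],0,1],[[0,0,0],0,1],[[0,0,0],0,1],[[0,0,0],0,1],[[0,0,-0.06],0,1],[[0,0,-0.12],0,1],[[0,0,-0.15],0,1]]'; python3 -c "
from h import *
print(state()['eef_pos'],to_tool([500,-300,200]))"
```

```text
clock: 7.82
eef_pos: [425.8, 319.8, 23.6]
orientation: [0.101, 0.995, 0.0, 0.0]
contact_force: [1.2, 0.3, -1.7]
opening: 0.64
finger_force: 20.0
clock: 8.82
eef_pos: [425.9, 320.3, 176.1]
orientation: [0.101, 0.995, 0.001, 0.001]
contact_force: [0.3, -0.5, -1.1]
opening: 1.001
finger_force: 0.0
[425.93970419 320.33469401 176.06623342] [-0.1975 -0.5927 -0.0249]
```

```bash
python3 -m pendant '[[[-0.179,-0.627,-0.025],1.586,1],[[-0.179,-0.627,-0.025],1.586,1],[[-0.179,-0.627,-0.025],1.586,1],[[-0.179,-0.627,-0.025],1.586,1],[[-0.179,-0.627,-0.025],1.586,1],[[-0.179,-0.627,-0.025],1.586,1],[[-0.179,-0.627,-0.025],1.586,1],[[-0.179,-0.627,-0.025],1.586,1]]'; python3 -c "
from h import *
s=state();r=R.from_quat(s['orientation']).as_matrix();print(s['eef_pos'],to_tool([475,-331,220]),np.degrees(np.arctan2(r[1,1],r[0,1])))"
```

```text
clock: 9.82
eef_pos: [462.7, -180.5, 192.3]
orientation: [0.754, 0.657, 0.0, 0.0]
contact_force: [0.8, -0.6, -0.2]
opening: 1.001
finger_force: 0.0
[ 462.65014837 -180.50186976  192.34155388] [-0.1474  0.033  -0.0276] -7.928985972413649
```

```bash
python3 -m pendant '[[[-0.147,0.033,-0.028],0.08,1],[[-0.147,0.033,-0.028],0.08,1],[[-0.147,0.033,-0.028],0.08,1],[[-0.147,0.033,-0.028],0.08,1],[[-0.147,0.033,-0.028],0.08,1]]'
cat >> h.py <<'E'
def pose():
    s=state();r=R.from_quat(s['orientation']).as_matrix();print("t",round(s['clock'],2),"tcp",s['eef_pos'].round(1),"yaw_y",round(np.degrees(np.arctan2(r[1,1],r[0,1])),2))
E
python3 - <<'E'
from h import *
pose()
im=get_image("wrist"); save(im,"w2.png",s=1.2); rect("lid","wrist",88)
hsv=cv2.cvtColor(im["color"],cv2.COLOR_RGB2HSV); m=((hsv[...,0]>18)&(hsv[...,0]<35)&(hsv[...,1]>120)).astype(np.uint8)
c=max(cv2.findContours(m,0,1)[0],key=cv2.contourArea).reshape(-1,2)
print(cv2.minAreaRect(np.array([at(im,p,88)[:2] for p in c],np.float32)))
print(to_tool([475,-331,92]))
E
```

```text
clock: 10.45
eef_pos: [476.0, -327.5, 219.7]
orientation: [0.778, 0.628, 0.0, -0.0]
contact_force: [-0.2, 0.1, 0.5]
opening: 1.001
finger_force: 0.0
t 10.45 tcp [ 476.  -327.5  219.7] yaw_y -12.13
lid wrist 0.89 c 474.1 -330.4 size 120.7 150.9 short-side yaw -12.1
((474.57916259765625, -330.18157958984375), (149.70675659179688, 119.95254516601562), 77.90055847167969)
[-0.0039 -0.0004  0.128 ]
```

View pics/w2.png

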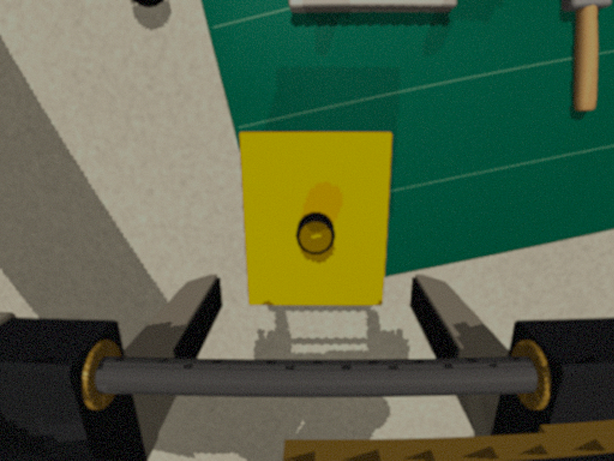

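The lid shows square with the tool, its knob at about (263,195). Grasping the knob.

```bash
python3 -m pendant '[[[-0.003,-0.001,0.05],0,0.6],[[-0.003,-0.001,0.09],0,0.6],[[-0.003,-0.001,0.115],0,0.6],[[-0.003,-0.001,0.127],0,0.6],[[-0.003,-0.001,0.127],0,0.6],[[-0.003,-0.001,0.127],0,0.1],[[-0.003,-0.001,0.127],0,0.1],[[-0.003,-0.001,0.127],0,0.1]]' 30; python3 -m pendant '[[[0,0,0],0,0.1],[[0,0,0],0,0.1],[[0,0,0],0,0.1],[[0,0,-0.01],0,0.1],[[0,0,-0.03],0,0.1],[[0,0,-0.06],0,0.1],[[0,0,-0.06],0,0.1]]'; python3 -c "
from h import *
pose();print(to_tool([342,-240,150]),to_tool([342,-240,16]))"
```

```text
clock: 11.6
eef_pos: [474.8, -331.3, 93.6]
orientation: [0.778, 0.628, 0.0, 0.0]
contact_force: [-0.7, -0.5, 0.2]
opening: 0.327
finger_force: 0.5
clock: 12.48
eef_pos: [475.4, -331.8, 154.9]
orientation: [0.778, 0.628, 0.0, 0.002]
contact_force: [-0.1, -0.3, -3.5]
opening: 0.315
finger_force: 30.0
t 12.47 tcp [ 475.4 -331.8  154.9] yaw_y -12.14
[ 0.0617 -0.1497  0.0043] [ 0.0619 -0.1502  0.1383]
```

```bash
python3 -m pendant '[[[0.062,-0.15,0],0,0.1],[[0.062,-0.15,0],0,0.1],[[0.062,-0.15,0],0,0.1],[[0.062,-0.15,0],0,0.1],[[0.062,-0.15,0.05],0,0.1],[[0.062,-0.15,0.1],0,0.1],[[0.062,-0.15,0.125],0,0.1],[[0.062,-0.15,0.134],0,0.1]]'; python3 -m pendant '[[[0,0,0.002],0,0.1],[[0,0,0.004],0,0.1],[[0,0,0.004],0,0.1]]'; python3 -c "
from h import *
pose()"
```

```text
clock: 13.48
eef_pos: [340.7, -238.7, 17.3]
orientation: [0.778, 0.628, -0.0, -0.001]
contact_force: [-0.3, 0.3, -2.6]
opening: 0.313
finger_force: 30.0
clock: 13.85
eef_pos: [341.5, -239.4, 16.5]
orientation: [0.778, 0.628, 0.0, 0.001]
contact_force: [-3.2, 2.0, 12.2]
opening: 0.31
finger_force: 30.0
t 13.85 tcp [ 341.5 -239.4   16.5] yaw_y -12.14
```

Lid is on the bench (contact 12 N). Release, rise, and look into the box.

```bash
python3 -m pendant '[[[0,0,0],0,0.6],[[0,0,0],0,0.6],[[0,0,0],0,0.6],[[0,0,-0.05],0,0.6],[[0,0,-0.11],0,0.6],[[-0.05,0.15,-0.21],0,0.6],[[-0.05,0.15,-0.21],0,0.6],[[-0.05,0.15,-0.21],0,0.6]]'; python3 -m pendant '[[[0,0,0],0,0.6],[[0,0,0],0,0.6]]'
python3 - <<'E'
from h import *
pose()
im=get_image("wrist"); save(im,"w3.png",s=1.5)
for q in ("wiper","wiper_foot"):
    for r in cut_out(q,"wrist")[:2]: print(q,round(r["score"],2),r["position"],at(im,r["position"],77))
for m in mark_of("wiper","wrist"): print(m,at(im,m["position"],5))
rect("wiper","wrist",77); rect("wiperbox","wrist",82); rect("lid","wrist",11)
E
```

```text
clock: 14.85
eef_pos: [478.4, -320.1, 226.6]
orientation: [0.778, 0.628, 0.0, 0.0]
contact_force: [0.3, -1.1, -0.2]
opening: 0.602
finger_force: 0.0
clock: 15.1
eef_pos: [476.3, -318.8, 224.1]
orientation: [0.778, 0.628, -0.0, -0.001]
contact_force: [-0.3, -0.1, -0.1]
opening: 0.601
finger_force: 0.0
t 15.1 tcp [ 476.3 -318.8  224.1] yaw_y -12.14
wiper 0.97 [270.2, 180.4] [ 482.6 -320.9   77. ]
wiper_foot 0.72 [262.4, 142.5] [ 482.9 -280.8   77. ]
{'position': [268.3, 177.6], 'score': 0.92} [ 478.6 -335.3    5. ]
wiperbox wrist 0.91 c 473.7 -329.0 size 110.5 145.4 short-side yaw -12.8
lid wrist 0.7 c 341.7 -239.6 size 120.7 147.5 short-side yaw -12.3
lid wrist 0.5 c 469.4 -349.4 size 136.4 179.2 short-side yaw -13.2
```

View pics/w3.png

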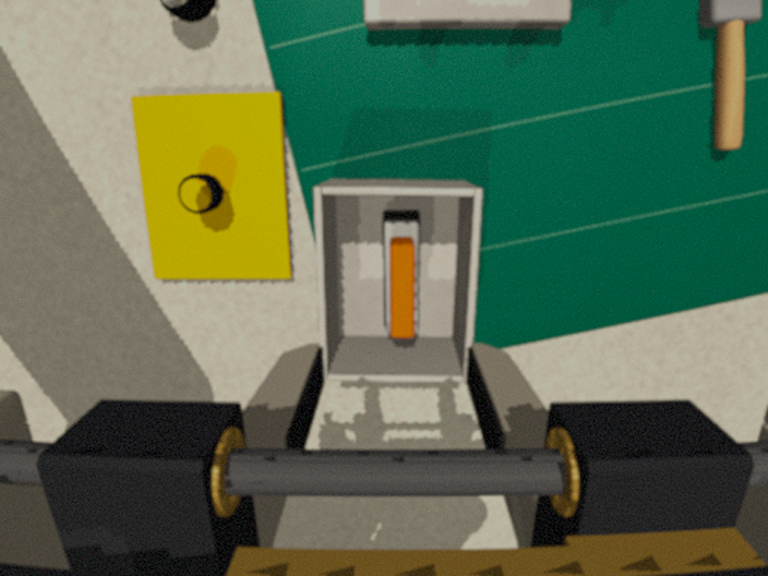

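The lid lies flat beside the box at about (145,125). In the box the orange grip runs from about (268,160) to (268,225) in raw pixels, almost square with the box.

Run:
```python
from h import *
im=get_image("wrist")
hsv=cv2.cvtColor(im["color"],cv2.COLOR_RGB2HSV); m=((hsv[...,0]>4)&(hsv[...,0]<17)&(hsv[...,1]>170)&(hsv[...,2]>130)).astype(np.uint8)
m[:, :200]=0; m[:,340:]=0
c=max(cv2.findContours(m,0,1)[0],key=cv2.contourArea).reshape(-1,2); print(cv2.boundingRect(c))
W=np.array([at(im,p,75.7)[:2] for p in c],np.float32); r=cv2.minAreaRect(W); print(r, cv2.boxPoints(r))
a=[at(im,np.array(p)/1.5,75.7) for p in ((391,239),(413,239),(414,338),(390,338))];print(a,np.mean(a,0))
f=[at(im,np.array(p)/1.5,15) for p in ((385,211),(420,211))];print("foot end",f)
pose()
```

```text
(260, 158, 15, 67)
((477.5548400878906, -333.9716491699219), (72.88016510009766, 15.28374195098877), 78.00301361083984) [[ 462.50543 -368.02737]
 [ 477.45538 -371.20425]
 [ 492.60425 -299.91592]
 [ 477.6543  -296.73904]]
[array([ 478.4, -298.3,   75.7]), array([ 493.1, -301.5,   75.7]), array([ 479.3, -373.2,   75.7]), array([ 462.2, -369.5,   75.7])] [ 478.25  -335.625   75.7  ]
foot end [array([ 475.6, -286.1,   15. ]), array([ 503.1, -292. ,   15. ])]
t 15.65 tcp [ 477.  -319.3  225.1] yaw_y -12.15
```

```bash
python3 -m pendant '[[[-0.0145,0.004,0.06],0,0.5],[[-0.0145,0.004,0.11],0,0.5],[[-0.0145,0.004,0.14],0,0.5],[[-0.0145,0.004,0.165],0,0.5],[[-0.0145,0.004,0.179],0,0.5],[[-0.0145,0.004,0.179],0,0.5],[[-0.0145,0.004,0.179],0,0.05],[[-0.0145,0.004,0.179],0,0.05]]' 45; python3 -m pendant '[[[0,0,0],0,0.05],[[0,0,0],0,0.05],[[0,0,0],0,0.05],[[0,0,0],0,0.05],[[0,0,0],0,0.05]]'; python3 -c "
from h import *
pose()"
```

```text
clock: 16.65
eef_pos: [478.4, -334.8, 47.1]
orientation: [0.778, 0.628, 0.0, 0.001]
contact_force: [0.0, 0.5, 0.8]
opening: 0.332
finger_force: 0.0
clock: 17.27
eef_pos: [478.1, -334.5, 46.1]
orientation: [0.778, 0.628, 0.0, 0.0]
contact_force: [1.2, -0.7, 0.9]
opening: 0.192
finger_force: 45.0
t 17.27 tcp [ 478.1 -334.5   46.1] yaw_y -12.15
```

```bash
python3 -m pendant '[[[0,0,-0.01],0,0.05],[[0,0,-0.03],0,0.05],[[0,0,-0.07],0,0.05],[[0,0,-0.12],0,0.05],[[0,0,-0.15],0,0.05],[[0,0,-0.15],0,0.05],[[0,0,-0.15],0,0.05]]'; python3 -m pendant '[[[0.4485,0.0405,0],-1.586,0.05],[[0.4485,0.0405,0],-1.586,0.05],[[0.4485,0.0405,0],-1.586,0.05],[[0.4485,0.0405,0],-1.586,0.05],[[0.4485,0.0405,0],-1.586,0.05],[[0.4485,0.0405,0],-1.586,0.05],[[0.4485,0.0405,0],-1.586,0.05],[[0.4485,0.0405,0],-1.586,0.05]]';python3 -c "
from h import *
pose(); print(to_tool([612.1,95.3,100]))"
```

```text
clock: 18.15
eef_pos: [477.3, -333.9, 194.8]
orientation: [0.778, 0.628, -0.0, -0.001]
contact_force: [-0.4, 0.3, -2.3]
opening: 0.187
finger_force: 45.0
clock: 19.15
eef_pos: [611.5, 99.0, 193.8]
orientation: [0.136, 0.991, -0.0, -0.002]
contact_force: [-0.3, -0.4, -3.3]
opening: 0.191
finger_force: 45.0
t 19.15 tcp [611.5  99.  193.8] yaw_y 74.35
[-0.0019 -0.0033  0.0937]
```

```bash
python3 -m pendant '[[[-0.002,-0.003,0.05],-0.076,0.05],[[-0.002,-0.003,0.084],-0.076,0.05],[[-0.002,-0.003,0.084],-0.076,0.05],[[-0.002,-0.003,0.084],-0.076,0.05],[[-0.002,-0.003,0.084],-0.076,0.05]]'
python3 - <<'E'
from h import *
pose(); print(state()['contact_force'],to_tool([612.1,95.3,64]))
im=get_image("wrist"); save(im,"w4.png",s=1.5)
rect("lightplate","wrist",22); rect("pad","top",5)
it=get_image("top")
for q,z in (("blue1",5),("red",5)):
    for m in mark_of(q,"top")[:2]: print(q,round(m["score"],2),at(it,m["position"],z))
E
```

```text
clock: 19.77
eef_pos: [613.7, 92.1, 113.5]
orientation: [0.103, 0.995, 0.0, 0.001]
contact_force: [1.1, 0.3, -1.9]
opening: 0.189
finger_force: 45.0
t 19.77 tcp [613.7  92.1 113.5] yaw_y 78.14
[ 1.08788005  0.27852974 -1.92811464] [0.0024 0.0028 0.0495]
lightplate wrist 0.58 c 590.3 -19.6 size 150.2 289.9 short-side yaw -11.2
lightplate wrist 0.49 c 644.9 85.5 size 40.0 145.2 short-side yaw 78.1
pad top 0.81 c 471.7 357.2 size 130.6 243.0 short-side yaw 85.0
pad top 0.43 c 477.0 -350.5 size 128.6 174.6 short-side yaw -12.0
blue1 0.48 [427.6 314.3   5. ]
red 0.93 [549.4 345.8   5. ]
```

View pics/w4.png

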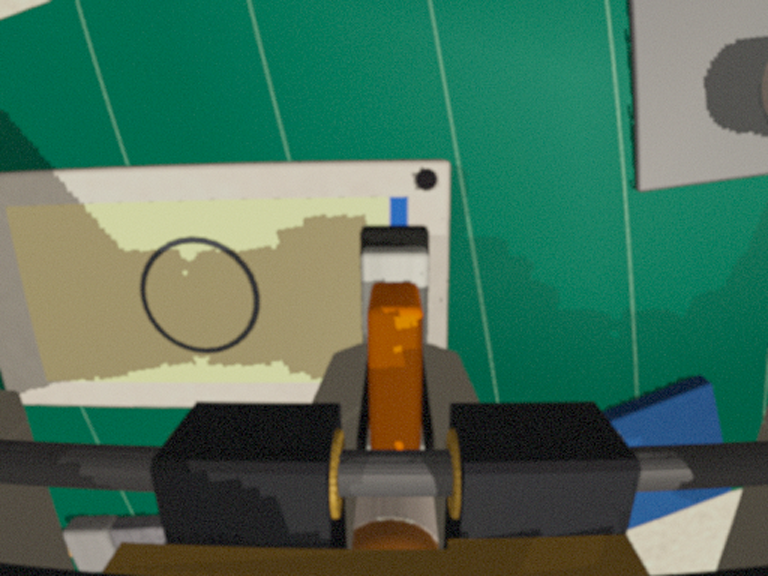

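```bash
python3 -m pendant '[[[0.0015,0.0035,0.03],-0.01,0.05],[[0.0015,0.0035,0.044],-0.01,0.05],[[0.0015,0.0035,0.047],-0.01,0.05],[[0.0015,0.0035,0.047],-0.01,0.05],[[0.0015,0.0035,0.047],-0.01,0.05]]'; python3 -c "
from h import *
pose(); print(to_tool([612.6,95.8,58]))"; python3 -m pendant '[[[0,0,0.004],0,0.05],[[0,0,0.006],0,0.05],[[0,0,0.006],0,0.05],[[0,0,0.006],0,0.05]]'
```

```text
clock: 20.8
eef_pos: [612.7, 95.8, 65.8]
orientation: [0.098, 0.995, 0.0, 0.001]
contact_force: [0.4, -0.6, -2.2]
opening: 0.19
finger_force: 45.0
t 20.8 tcp [612.7  95.8  65.8] yaw_y 78.72
[ 0.0001 -0.      0.0078]
clock: 21.3
eef_pos: [612.9, 95.8, 59.5]
orientation: [0.098, 0.995, 0.0, 0.001]
contact_force: [3.2, -0.8, 3.1]
opening: 0.19
finger_force: 45.0
```

```bash
python3 -m pendant '[[[0,0,0.0015],0,0.05],[[0,0,0.0015],0,0.05],[[0,0,0.0015],0,0.05]]'; python3 -c "
from h import *
pose(); print(to_tool([566.3,-136,58]),[state()['contact_force'][2].round(2) for _ in range(5)])"
```

```text
clock: 21.68
eef_pos: [612.9, 95.8, 58.0]
orientation: [0.098, 0.995, 0.0, 0.001]
contact_force: [3.1, -0.6, 6.4]
opening: 0.191
finger_force: 45.0
t 21.68 tcp [612.9  95.8  58. ] yaw_y 78.72
[ 4.000e-04 -2.365e-01 -1.000e-04] [np.float64(6.44), np.float64(6.44), np.float64(6.44), np.float64(6.44), np.float64(6.44)]
```

```bash
python3 -m pendant '[[[0,-0.004,0],0,0.05],[[0,-0.011,0],0,0.05],[[0,-0.019,0],0,0.05],[[0,-0.027,0],0,0.05],[[0,-0.035,0],0,0.05],[[0,-0.043,0],0,0.05],[[0,-0.051,0],0,0.05],[[0,-0.059,0],0,0.05]]'; python3 -c "
from h import *
pose(); print(to_tool([566.3,-136,58]))"
```

```text
clock: 22.68
eef_pos: [600.7, 38.6, 57.7]
orientation: [0.098, 0.995, 0.001, 0.0]
contact_force: [0.4, 5.4, 5.5]
opening: 0.19
finger_force: 45.0
t 22.68 tcp [600.7  38.6  57.7] yaw_y 78.71
[-0.0004 -0.178  -0.0005]
```

Steady at 7–8 N. Continue.

```bash
python3 -m pendant '[[[0,-0.008,0],0,0.05],[[0,-0.016,0],0,0.05],[[0,-0.024,0],0,0.05],[[0,-0.032,0],0,0.05],[[0,-0.04,0],0,0.05],[[0,-0.048,0],0,0.05],[[0,-0.056,0],0,0.05],[[0,-0.064,0],0,0.05]]';  python3 -m pendant '[[[0,-0.008,0],0,0.05],[[0,-0.016,0],0,0.05],[[0,-0.024,0],0,0.05],[[0,-0.032,0],0,0.05],[[0,-0.04,0],0,0.05],[[0,-0.048,0],0,0.05],[[0,-0.056,0],0,0.05],[[0,-0.064,0],0,0.05]]'; python3 -c "
from h import *
pose(); print(to_tool([566.3,-136,58]))"
```

```text
clock: 23.68
eef_pos: [588.1, -24.1, 57.7]
orientation: [0.098, 0.995, 0.001, -0.0]
contact_force: [0.0, 5.1, 5.2]
opening: 0.188
finger_force: 45.0
clock: 24.68
eef_pos: [575.6, -86.9, 57.6]
orientation: [0.098, 0.995, 0.001, -0.0]
contact_force: [1.0, 4.4, 5.4]
opening: 0.19
finger_force: 45.0
t 24.68 tcp [575.6 -86.9  57.6] yaw_y 78.71
[-0.0005 -0.05   -0.0005]
```

```bash
python3 -m pendant '[[[0,-0.008,0],0,0.05],[[0,-0.016,0],0,0.05],[[0,-0.024,0],0,0.05],[[0,-0.032,0],0,0.05],[[0,-0.04,0],0,0.05],[[0,-0.047,0],0,0.05],[[0,-0.05,0],0,0.05],[[0,-0.05,0],0,0.05]]';  python3 -m pendant '[[[0,0,-0.01],0,0.05],[[0,0,-0.04],0,0.05],[[0,0,-0.09],0,0.05],[[0,0,-0.13],0,0.05],[[0,0,-0.13],0,0.05],[[0,0,-0.13],0,0.05]]'
python3 - <<'E'
from h import *
pose(); im=get_image("wrist"); save(im,"w5.png",s=1.2)
print(to_tool([478.1,-334.5,190]))
E
```

```text
clock: 25.68
eef_pos: [565.7, -136.2, 57.6]
orientation: [0.098, 0.995, 0.0, -0.0]
contact_force: [-0.3, 1.6, 6.6]
opening: 0.189
finger_force: 45.0
clock: 26.42
eef_pos: [564.9, -136.3, 186.3]
orientation: [0.098, 0.995, 0.0, -0.001]
contact_force: [1.2, 0.5, -3.3]
opening: 0.189
finger_force: 45.0
t 26.43 tcp [ 564.9 -136.3  186.3] yaw_y 78.73
[ 0.0464 -0.2114 -0.004 ]
```

View pics/w5.png

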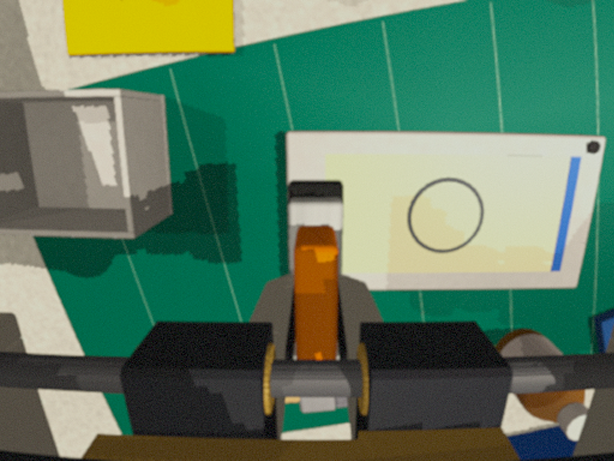

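```bash
python3 -m pendant '[[[0.046,-0.211,0],1.586,0.05],[[0.046,-0.211,0],1.586,0.05],[[0.046,-0.211,0],1.586,0.05],[[0.046,-0.211,0],1.586,0.05],[[0.046,-0.211,0],1.586,0.05],[[0.046,-0.211,0],1.586,0.05],[[0.046,-0.211,0],1.586,0.05],[[0.046,-0.211,0],1.586,0.05]]';python3 -c "
from h import *
pose(); print(to_tool([476.5,-332.5,100]))"
```

```text
clock: 27.48
eef_pos: [478.8, -334.0, 185.7]
orientation: [0.752, 0.659, -0.0, -0.002]
contact_force: [-0.8, -0.0, -2.2]
opening: 0.19
finger_force: 45.0
t 27.48 tcp [ 478.8 -334.   185.7] yaw_y -7.58
[ 0.0011 -0.0023  0.0857]
```

```bash
python3 -m pendant '[[[0.001,-0.002,0],0.08,0.05],[[0.001,-0.002,0.03],0.08,0.05],[[0.001,-0.002,0.06],0.08,0.05],[[0.001,-0.002,0.09],0.08,0.05],[[0.001,-0.002,0.115],0.08,0.05],[[0.001,-0.002,0.13],0.08,0.05],[[0.001,-0.002,0.136],0.08,0.05],[[0.001,-0.002,0.136],0.08,0.05]]';python3 -c "
from h import *
pose()"
```

```text
clock: 28.48
eef_pos: [477.7, -333.3, 51.6]
orientation: [0.776, 0.631, -0.0, -0.0]
contact_force: [-0.4, 0.6, -1.3]
opening: 0.193
finger_force: 45.0
t 28.48 tcp [ 477.7 -333.3   51.6] yaw_y -11.8
```

```bash
python3 -m pendant '[[[0,0,0.003],0,0.05],[[0,0,0.005],0,0.05],[[0,0,0.005],0,0.05],[[0,0,0.005],0,0.45],[[0,0,0.005],0,0.45],[[0,0,0.005],0,0.45],[[0,0,0.005],0,0.45],[[0,0,-0.02],0,0.45]]';python3 -m pendant '[[[0,0,-0.04],0,0.45],[[0,0,-0.09],0,0.45],[[0,0,-0.12],0,0.45],[[0,0,-0.12],0,0.45]]'; python3 -c "
from h import *
pose(); print(to_tool([341.8,-239.6,150]),to_tool([341.8,-239.6,16.6]))
im=get_image('wrist'); save(im,'w6.png',s=1.2); rect('lid','wrist',11); rect('wiperbox','wrist',82);rect('wiper','wrist',40)"
```

```text
clock: 29.48
eef_pos: [476.9, -332.6, 70.4]
orientation: [0.776, 0.631, -0.0, -0.002]
contact_force: [0.3, 0.8, 0.2]
opening: 0.452
finger_force: 0.0
clock: 29.98
eef_pos: [478.5, -333.9, 193.7]
orientation: [0.776, 0.631, 0.0, 0.002]
contact_force: [1.1, 0.1, -0.7]
opening: 0.452
finger_force: 0.0
t 29.98 tcp [ 478.5 -333.9  193.7] yaw_y -11.8
[ 0.0645 -0.1533  0.043 ] [ 0.0647 -0.1537  0.1764]
lid wrist 0.69 c 341.9 -239.2 size 121.0 149.6 short-side yaw -12.1
lid wrist 0.62 c 468.6 -350.5 size 137.6 179.1 short-side yaw -12.8
wiperbox wrist 0.8 c 474.2 -330.3 size 111.5 144.4 short-side yaw -12.9
wiper wrist 0.86 c 477.7 -332.9 size 27.8 99.2 short-side yaw -11.9
```

View pics/w6.png

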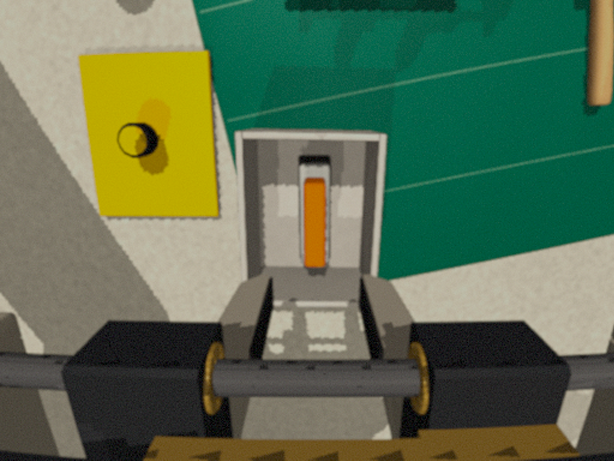

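The wiper stands in the box, with its grip at about (262,187). Fetching the lid.

```bash
python3 -m pendant '[[[0.064,-0.153,0],-0.006,0.6],[[0.064,-0.153,0],-0.006,0.6],[[0.064,-0.153,0],-0.006,0.6],[[0.064,-0.153,0.05],-0.006,0.6],[[0.064,-0.153,0.1],-0.006,0.6],[[0.064,-0.153,0.14],-0.006,0.6],[[0.064,-0.153,0.165],-0.006,0.6],[[0.064,-0.153,0.175],-0.006,0.6]]';python3 -m pendant '[[[0,0,0.001],0,0.6],[[0,0,0.001],0,0.1],[[0,0,0.001],0,0.1],[[0,0,0.001],0,0.1],[[0,0,0.001],0,0.1],[[0,0,0.001],0,0.1]]' 30; python3 -c "
from h import *
pose()"
```

```text
clock: 31.32
eef_pos: [340.4, -238.9, 15.3]
orientation: [0.774, 0.633, -0.0, -0.001]
contact_force: [1.0, -0.8, 1.3]
opening: 0.602
finger_force: 0.0
clock: 32.08
eef_pos: [341.3, -239.6, 16.0]
orientation: [0.774, 0.633, 0.0, 0.0]
contact_force: [-0.1, 1.1, 8.1]
opening: 0.316
finger_force: 30.0
t 32.08 tcp [ 341.3 -239.6   16. ] yaw_y -11.46
```

```bash
python3 -m pendant '[[[0,0,-0.01],0,0.1],[[0,0,-0.04],0,0.1],[[0,0,-0.09],0,0.1],[[0,0,-0.13],0,0.1],[[-0.063,0.1487,-0.13],0.008,0.1],[[-0.063,0.1487,-0.13],0.008,0.1],[[-0.063,0.1487,-0.13],0.008,0.1],[[-0.063,0.1487,-0.13],0.008,0.1]]';python3 -m pendant '[[[0,0,0],0,0.1],[[0,0,0.02],0,0.1],[[0,0,0.04],0,0.1],[[0,0,0.046],0,0.1],[[0,0,0.049],0,0.1],[[0,0,0.049],0,0.1]]'; python3 -c "
from h import *
pose()"
```

```text
clock: 33.08
eef_pos: [475.3, -331.3, 145.4]
orientation: [0.777, 0.63, -0.0, 0.0]
contact_force: [-0.4, 0.5, -3.1]
opening: 0.319
finger_force: 30.0
clock: 33.83
eef_pos: [474.3, -330.7, 97.2]
orientation: [0.777, 0.63, 0.0, 0.0]
contact_force: [0.5, 0.2, -2.5]
opening: 0.312
finger_force: 30.0
t 33.83 tcp [ 474.3 -330.7   97.2] yaw_y -11.91
```

```bash
python3 -m pendant '[[[0,0,0.002],0,0.1],[[0,0,0.0035],0,0.1],[[0,0,0.0045],0,0.1],[[0,0,0.0045],0,0.1]]'; python3 -m pendant '[[[0,0,0],0,0.6],[[0,0,0],0,0.6],[[0,0,0],0,0.6],[[0,0,0],0,0.6],[[0,0,-0.05],0,0.6],[[0,0,-0.1],0,0.6],[[0,0,-0.13],0,0.6],[[0,0,-0.13],0,0.6]]'
python3 - <<'E'
from h import *
pose(); im=get_image('wrist'); save(im,'w7.png',s=1.2); rect('lid','wrist',88)
it=get_image("top"); sc=get_image("scene")
for c,i in (("top",it),("scene",sc)):
  for q in ("blue1","red"):
    for m in mark_of(q,c)[:2]: print(c,q,round(m["score"],2),at(i,m["position"],5))
print(to_tool([540,300,220]))
E
```

```text
clock: 34.33
eef_pos: [474.3, -330.7, 93.0]
orientation: [0.777, 0.63, 0.0, 0.0]
contact_force: [-4.3, 2.9, 6.6]
opening: 0.313
finger_force: 30.0
clock: 35.33
eef_pos: [475.0, -331.2, 224.2]
orientation: [0.777, 0.63, 0.0, 0.002]
contact_force: [-0.8, -0.1, -0.8]
opening: 0.598
finger_force: 0.0
t 35.33 tcp [ 475.  -331.2  224.2] yaw_y -11.92
lid wrist 0.68 c 473.9 -329.8 size 119.8 149.8 short-side yaw -12.5
top blue1 0.63 [431.7 315.8   5. ]
top red 0.93 [545.6 351.7   5. ]
top red 0.42 [777.5 219.    5. ]
scene blue1 0.86 [429.8 323.6   5. ]
scene red 0.69 [551.6 339.5   5. ]
[ 0.6306 -0.0657  0.0018]
```

View pics/w7.png

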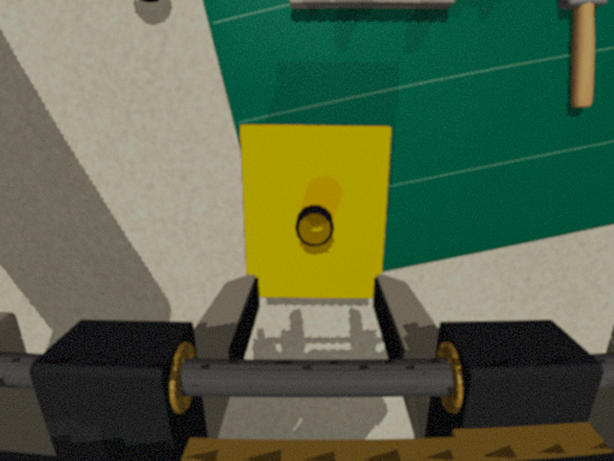

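The lid is seated square. Next, the red jar.

```bash
python3 -m pendant '[[[0.677,-0.069,0],-1.57,1],[[0.677,-0.069,0],-1.57,1],[[0.677,-0.069,0],-1.57,1],[[0.677,-0.069,0],-1.57,1],[[0.677,-0.069,0],-1.57,1],[[0.677,-0.069,0],-1.57,1],[[0.677,-0.069,0],-1.57,1],[[0.677,-0.069,0],-1.57,1]]'; python3 -c "
from h import *
pose();print(to_tool([547,346,200]))"
```

```text
clock: 36.78
eef_pos: [527.3, 168.6, 222.0]
orientation: [0.136, 0.991, -0.0, 0.0]
contact_force: [0.3, -0.4, 0.9]
opening: 1.002
finger_force: 0.0
t 36.77 tcp [527.3 168.6 222. ] yaw_y 74.39
[0.0288 0.1761 0.022 ]
```

```bash
python3 -m pendant '[[[0.029,0.176,0.022],-0.07,1],[[0.029,0.176,0.022],-0.07,1],[[0.029,0.176,0.022],-0.07,1],[[0.029,0.176,0.022],-0.07,1],[[0.029,0.176,0.022],-0.07,1],[[0.029,0.176,0.022],-0.07,1]]'
python3 - <<'E'
from h import *
pose(); im=get_image('wrist'); save(im,'w8.png',s=1.2)
for q in ("red","blue1"):
  for m in mark_of(q,"wrist")[:1]: print(q,round(m["score"],2),m["position"],at(im,m["position"],5))
hsv=cv2.cvtColor(im["color"],cv2.COLOR_RGB2HSV); h=hsv[...,0]
for nm,k in (("red",(h<8)|(h>172)),("blue",(h>105)&(h<125))):
    n,l,st,ce=cv2.connectedComponentsWithStats((k&(hsv[...,1]>150)).astype(np.uint8))
    for i in range(1,n):
        if st[i,4]>400: print(nm,st[i],at(im,ce[i],63))
E
```

```text
clock: 37.52
eef_pos: [548.2, 342.6, 200.4]
orientation: [0.105, 0.994, 0.0, 0.0]
contact_force: [0.2, 0.3, 0.2]
opening: 1.002
finger_force: 0.0
t 37.52 tcp [548.2 342.6 200.4] yaw_y 77.96
red 0.76 [265.2, 160.9] [537.3 346.9   5. ]
blue1 0.62 [218.8, 67.8] [425.2 318.6   5. ]
red [ 243  149   52   51 2081] [539.9 349.5  63. ]
blue [ 183   33   57   59 2596] [426.2 319.7  63. ]
blue [ 157  330  117   51 2727] [743.1 237.3  63. ]
```

View pics/w8.png

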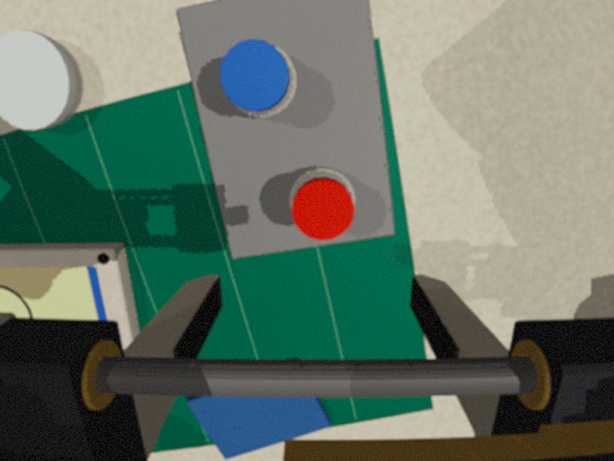

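```bash
python3 -m pendant '[[[0.009,0.005,0.05],0,1],[[0.009,0.005,0.1],0,1],[[0.009,0.005,0.15],0,1],[[0.009,0.005,0.175],0,1],[[0.009,0.005,0.179],0,1],[[0.009,0.005,0.179],0,0.4],[[0.009,0.005,0.179],0,0.4],[[0.009,0.005,0.179],0,0.4]]' 20; python3 -m pendant '[[[0,0,0],0,0.4],[[0,0,0],0,0.4],[[0,0,0],0,0.4]]'; python3 -m pendant '[[[0,0,-0.02],0,0.4],[[0,0,-0.06],0,0.4],[[0,0,-0.11],0,0.4],[[0,0,-0.15],0,0.4],[[0,0,-0.15],0,0.4]]';  python3 -c "
from h import *
pose();print(to_tool([589.5,-20,170]))"
```

```text
clock: 38.67
eef_pos: [540.6, 350.7, 22.1]
orientation: [0.104, 0.995, 0.0, 0.001]
contact_force: [0.1, 0.1, -0.1]
opening: 0.727
finger_force: 0.0
clock: 39.05
eef_pos: [540.4, 350.6, 21.7]
orientation: [0.104, 0.995, 0.0, 0.0]
contact_force: [-1.3, -1.2, 6.6]
opening: 0.636
finger_force: 20.0
clock: 39.67
eef_pos: [541.4, 351.2, 175.4]
orientation: [0.104, 0.995, 0.002, 0.003]
contact_force: [0.2, 0.1, -2.1]
opening: 0.638
finger_force: 20.0
t 39.67 tcp [541.4 351.2 175.4] yaw_y 78.04
[-0.1239 -0.3532  0.0045]
```

```bash
python3 -m pendant '[[[-0.124,-0.353,0],0,0.4],[[-0.124,-0.353,0],0,0.4],[[-0.124,-0.353,0],0,0.4],[[-0.124,-0.353,0],0,0.4],[[-0.124,-0.353,0],0,0.4],[[-0.124,-0.353,0],0,0.4],[[-0.124,-0.353,0],0,0.4],[[-0.124,-0.353,0],0,0.4]]';  python3 - <<'E'
from h import *
pose();print(to_tool([589.3,-19.7,39])); im=get_image("wrist"); save(im,"w9.png",s=1.2); rect("lightplate","wrist",22)
E
```

```text
clock: 40.67
eef_pos: [587.7, -20.3, 170.4]
orientation: [0.104, 0.995, 0.0, -0.001]
contact_force: [-0.3, 1.1, -0.4]
opening: 0.633
finger_force: 20.0
t 40.67 tcp [587.7 -20.3 170.4] yaw_y 78.0
[-0.0016  0.0009  0.1314]
lightplate wrist 0.88 c 589.6 -20.3 size 151.6 289.5 short-side yaw -10.9
```

View pics/w9.png

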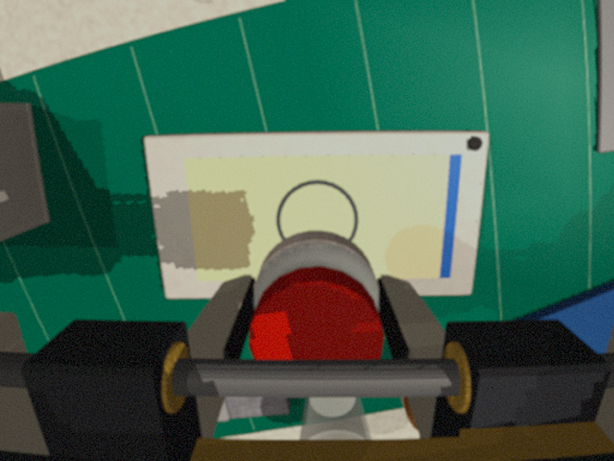

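```bash
python3 -m pendant '[[[-0.0015,0.0005,0.05],0,0.4],[[-0.0015,0.0005,0.09],0,0.4],[[-0.0015,0.0005,0.115],0,0.4],[[-0.0015,0.0005,0.125],0,0.4],[[-0.0015,0.0005,0.129],0,0.4],[[-0.0015,0.0005,0.131],0,0.4],[[-0.0015,0.0005,0.131],0,0.4]]'; python3 -m pendant '[[[0,0,0],0,0.4],[[0,0,0],0,1],[[0,0,0],0,1],[[0,0,0],0,1],[[0,0,0],0,1],[[0,0,-0.06],0,1],[[0,0,-0.12],0,1],[[0,0,-0.16],0,1]]';  python3 -m pendant '[[[0,0,0],0,1],[[0,0,0],0,1]]'
python3 - <<'E'
from h import *
pose(); im=get_image("wrist"); save(im,"w10.png",s=1.2)
hsv=cv2.cvtColor(im["color"],cv2.COLOR_RGB2HSV); h=hsv[...,0]
n,l,st,ce=cv2.connectedComponentsWithStats((((h<8)|(h>172))&(hsv[...,1]>150)).astype(np.uint8))
for i in range(1,n):
    if st[i,4]>400: print(st[i],at(im,ce[i],80))
it=get_image("top"); save(it,"t2.png",s=1.5)
for q,z in (("blue1",5),("red",22)):
    for m in mark_of(q,"top")[:2]: print(q,round(m["score"],2),at(it,m["position"],z))
E
```

```text
clock: 41.7
eef_pos: [590.2, -20.4, 40.8]
orientation: [0.104, 0.995, -0.0, 0.001]
contact_force: [-0.1, 0.7, -1.9]
opening: 0.636
finger_force: 20.0
clock: 42.7
eef_pos: [590.3, -20.4, 203.0]
orientation: [0.104, 0.995, -0.0, 0.001]
contact_force: [0.3, 0.0, -0.5]
opening: 1.001
finger_force: 0.0
clock: 42.95
eef_pos: [589.4, -20.3, 199.1]
orientation: [0.104, 0.995, -0.0, -0.001]
contact_force: [0.1, -0.1, 0.4]
opening: 1.001
finger_force: 0.0
t 42.95 tcp [589.4 -20.3 199.1] yaw_y 78.04
[ 237  162   54   53 2239] [589.  -20.8  80. ]
blue1 0.59 [422.9 313.6   5. ]
```

View pics/w10.png

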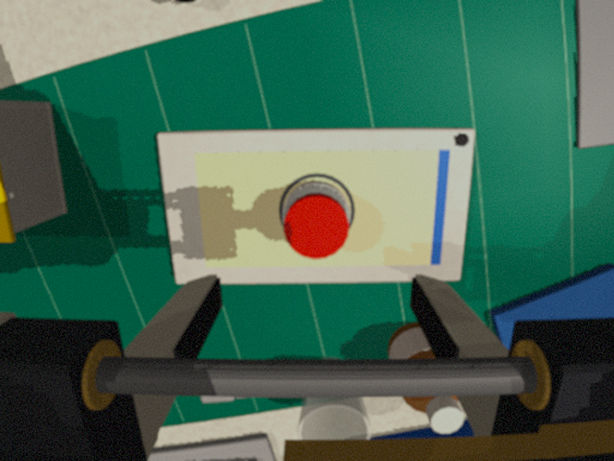

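View pics/t2.png

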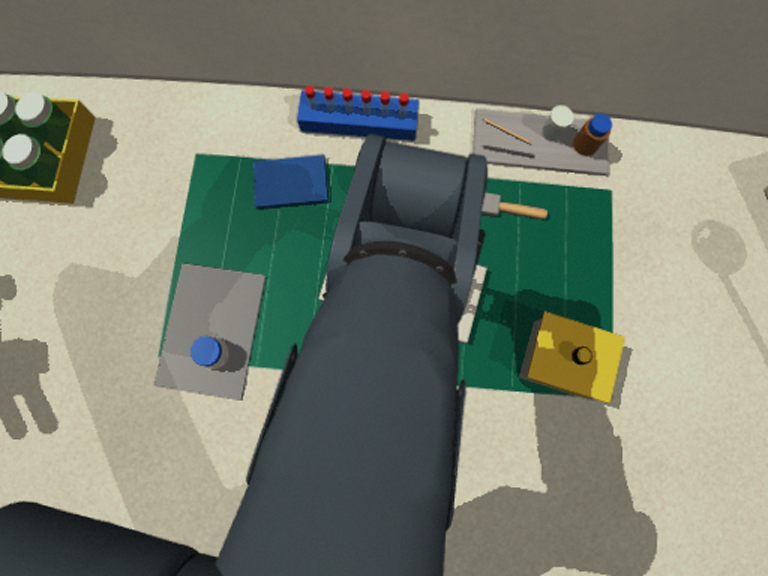

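The red jar stands centred in the ring at about (265,180). The blue jar is on the pad and the lid is on the box.

```bash
python3 -c "
from station import *
print(job_done())"
```

```text
the job is handed in; nothing more can be done
None
```

I did every step in the order asked and handed the job in at about 43 s on the robot's clock: the one blue-capped jar present is on the pad, the glass is wiped end to end at about 7–8 N, the wiper is back in its box with the lid on, and the red-capped jar stands in the ring. The hand-in gave no verdict.

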